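# Find the flywheel's heavy side and hold it down

## Robot

A 7-joint arm with a two-finger parallel gripper is mounted at the origin on a cart in front of the work surface, level with it; the furniture and walls round the work are solid. World frame = base frame: x ahead of the robot, y to its left, z up, the work surface at z = 0. Lengths are in m, angles in rad, forces in N, time in s.
With the tool pointing down it reaches from about 0.4 to 0.85 m from the base axis. Payload 10.4 kg.
Tool frame: the origin (TCP) lies at the very end of the fingers, on their centre line; the grasp point (between the pads) lies 19 mm behind it; z points along the fingers, y is the line along which they close (so a half turn about z gives the same grasp; the last joint's range is limited). The gripper opens to 87 mm and grips with 3 to 60 N. Pads are 19 mm wide; open, the fingers measure 117 mm over their backs; the gripper's body (75 mm by 190 mm) begins 51 mm behind the grasp point.
Start: joints at [1.176, 0.332, -0.065, 1.46, 0.022, 1.35, -0.088], TCP at [0.227, -0.582, 0.223] pointing down, gripper open.
Joint ranges: [-2.6, 2.6], [-0.5, 2.12], [-1.47, 1.34], [0.16, 2.42], [-1.27, 4.41], [0.06, 2.06], [-2.6, 2.6]. Speed limits (rad/s): [2.22, 2.22, 2.79, 2.79, 3.14, 3.14, 3.14].

## Interface

Orientations are given as a unit quaternion [x, y, z, w].
In Python, from bench import r gives the robot as it stands.
- The arm moves only by the shell command python3 -m crank 'ROWS' [FORCE]. ROWS is JSON, a list that holds one entry, the list of rows, each a list of 5 numbers: the shift along the tool's x, y, z in mm, then the turn about the tool's z in degrees, then the opening, from -1 (shut) to 1 (fully open). A call has 1 to 20 rows; each row is the pose to reach, as a shift and turn from the pose commanded when the call began, along the tool's axes at that moment; what a row does not reach only later rows make up. A row lasts 1/10 s, in which the tool goes at most 50 mm and 8.59 degrees, less where a joint would pass 70% of its speed; a pose out of reach is approached as far as the arm can. A call with a gripper value outside its range is refused whole. The fingers move at their own pace and stop on an object; FORCE is the grip in N (left out, the last holds). Time passes only in rows, so rows that repeat a pose let the fingers close. It gives the time, the measured TCP pose, the force, the opening and the grip force at its end, in the units of the state.
- r.read_state(): the state, without advancing time (a new reading comes with each control period).
- r.camera(name): name is "scene" or "top"; returns a dict with "image" (400x640x3 uint8, red, green, blue), "vfov" (degrees; the focal length in pixels is half the picture's height over the tangent of half this angle, whatever the lens; pixels are square), "cx", "cy" (the principal point, pixels), "eye" and "attitude" of the camera in the world. Camera axes: x right, y down, z forward; pixel columns grow to the right and rows downward; lengths in m; the calibration is good to about 2 mm. A picture is of the moment at which its call begins. There is no depth.
- r.close_job(): hands the job in; it is judged then, once.
The state is a dict: "time": time; "joint_positions": joint angles; "joint_vel": joint speeds; "joint_torque": joint torques, N m; "ee_pos": TCP position; "eef_rot": TCP orientation; "ft_force": force on the tool from outside, world axes, zero at the start; "torque": the same for the moment, N m; "width": finger opening in m; "grip_force": force on a finger pad.
Only numpy, scipy, OpenCV 4.12 (cv2) and the standard library are available. Lean on these libraries where they do the work, as an engineer would, in place of code of your own. Each camera call takes 0.05 s, during which the arm holds its last target. There are 200 camera calls.

## Task

This flywheel has a hidden heavy side: slide the clear guard fully open to the left, take the wheel's red crank handle and turn the wheel right round at least once, feeling for where the load pulls. Then bring the heavy side straight down, as near as you can feel it, and finish there, the wheel still and the handle held in your grip, with the guard still open. Leave the screw jar, the glue bottle and the masking tape where they are.

Things in the scene. Friction and masses are not known exactly. Their poses are not given: they have to be found in the camera images.
- stand: green balancing stand fixed to the table: plate 270 x 440 x 14 mm, low front rail, high back rail (top 0.2 m), bearing behind the wheel. Origin: on the table below the wheel's middle. x runs along the axle from the handle (robot's side) to the bearing, y along the guard's track to the left, z up. Plate: y -100 to +340, x -175 to +95 mm. Place and yaw (up to 0.2 rad) vary
- guard (a joint): guard of clear sheet, front and roof, 140 mm wide along y, roof top 201 mm above the table, covering the wheel and handle. Value in m: 0 shut, 0.24 fully open, along the stand's +y (left). Starts at 0 to 0.03, slides with 2 to 5 N, stays where left. Fully open, its edge is 170 mm from the axle
- guard_grip (a point): middle of the yellow upright grip rib on the guard's roof: 70 mm along the stand's x, 14 mm thick along y, 203 to 239 mm above the table; this point is 226 mm above the table and moves with the guard. Pinch it from above, fingers closing along the stand's y
- flywheel (a joint): angle in rad of the dark steel wheel, 124 mm diameter, 30 mm thick. 0: handle straight up; grows clockwise seen from the robot: at angle q the handle is at y = -45 sin q, z = 45 cos q (mm, stand's axes, from the axle). Starts at -0.6 to 0.6, turns several turns either way. A plug hidden inside makes one side heavy, at an unknown angle from the handle, new each time
- axle (a point): point on the level axle's line in the plane of the handle's grip: 90 mm to the robot's side of the stand's origin, 118 mm above the table; middle of the circle of 45 mm radius that handle_grip runs on; same axes as the stand. The stiff dry bearing (steady friction 0.235 N m both ways, 5.2 N at the handle) holds the wheel at any angle
- handle_grip (a point): middle of the red crank handle's gripping length: a round grip, 22 mm diameter, 74 mm long, parallel to the axle, standing off the wheel's face on the robot's side; this point is 70 mm in front of the wheel's face. Pinch it from above, fingers closing along the stand's y; its axes turn with the grip
- crank_handle: the red handle; it turns freely on its pin, so a gripper can carry it round without turning or regrasping. Origin on its axis, 90 mm behind handle_grip. The heavy side adds 3.8 to 4.8 N to the load here when level and rising, takes that off when level and sinking, nothing at bottom or top: going through the bottom, help turns to hindrance. All else is balanced
- screw_jar: bystander: clear screw jar with grey lid, 58 x 61 mm, 86 mm tall, on the table to the right; origin under its middle
- glue_bottle: bystander: white glue bottle with orange cap, 46 mm diameter, 151 mm tall, right of the stand; origin under its middle
- masking_tape: bystander: roll of cream masking tape lying flat, 104 mm diameter, 25 mm high, to the left; origin under its middle

How it is judged:
On the way, in this order (a step that is already met when the one before it is completed fails the run):
1. the guard is slid open (value of joint guard above 0.215 m), for 0.2 s.
2. with the guard open, the flywheel has been turned right round once, either way (value of joint guard above 0.2 m and (value of joint flywheel above 5.6 rad or value of joint flywheel below -5.6 rad)).
At the end, for the whole second after the job is handed in: The plug, the heavy side, is within 20 degrees of straight below the axle (plug's middle within 13.7 mm sideways, its circle's radius being 40 mm), the wheel is still (under 0.1 rad/s), the fingers press on the red handle with over 1 N, and the guard is open by more than 0.2 m (y of plug_c0 in the frame of axle between -0.0137 and 0.0137 m and z of plug_c0 in the frame of axle below -0.03 m and velocity of joint flywheel between -0.1 and 0.1 rad/s and contact force between the fingers and crank_handle above 1 N and value of joint guard above 0.2 m); the arm keeps its last pose, push and grip.
It fails at once if a bystander (screw jar, glue bottle or masking tape) was pushed more than 30 mm or knocked over (distance of any of screw_jar, glue_bottle, masking_tape from where it was at the start of the episode above 0.03 m or angle between any of screw_jar, glue_bottle's own z axis and vertical above 0.5 rad).
It also fails if it takes over 72 s, if anything falls off the work surface, if the arm or the gripper's body presses on something with over 40 N, if the wrist force passes 120 N, or if a joint passes its speed limit or range.

## Working session

There is one attempt and no reset: what is moved stays moved. The work goes in short steps, Python scripts to look and compute and a shell command to move; the robot and the scene stay as the last step left them, time stands still between calls to the robot, and variables do not carry over. Pictures are saved under pics/ and viewed, at most 10 in all, crops included, and the job is handed in when it is done.

```bash
ls; mkdir -p pics
python3 - <<'E'
from bench import r
import cv2
s=r.read_state(); print({k:s[k] for k in('time','ee_pos','eef_rot','width','ft_force')})
for n in('scene','top'):
    c=r.camera(n); cv2.imwrite(f'pics/{n}0.png',c['image'][:,:,::-1]); print(n,c['vfov'],c['cx'],c['cy'],c['eye'],c['attitude'])
E
```

```text
pics
{'time': 0.0, 'ee_pos': array([ 0.22691129, -0.58192294,  0.22172617]), 'eef_rot': array([ 9.82763195e-01,  1.84867440e-01, -1.69851030e-04, -7.09187666e-04]), 'width': 0.08673211572841483, 'ft_force': array([-0.28045842, -0.94973044, -1.02178538])}
scene 55.83627432249216 319.4174961577804 192.88936273367875 [1.12884567 0.54965716 1.15427158] [ 0.37829378  0.8686984  -0.29310221 -0.12785929]
top 51.714919667676604 325.8440049983841 194.51699899167815 [0.44359346 0.00644034 1.68205919] [ 0.71346273 -0.69937837  0.0215852  -0.03707982]
```

View pics/scene0.png

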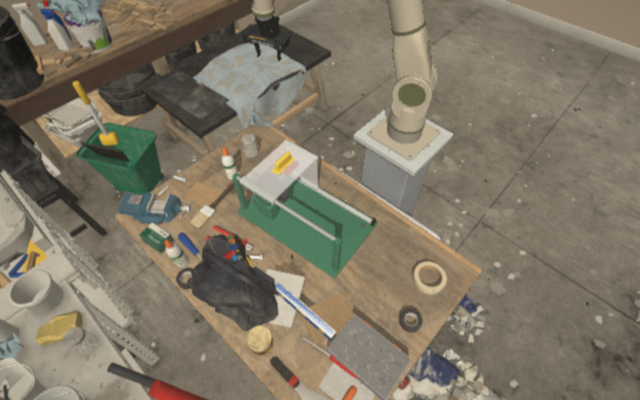

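View pics/top0.png

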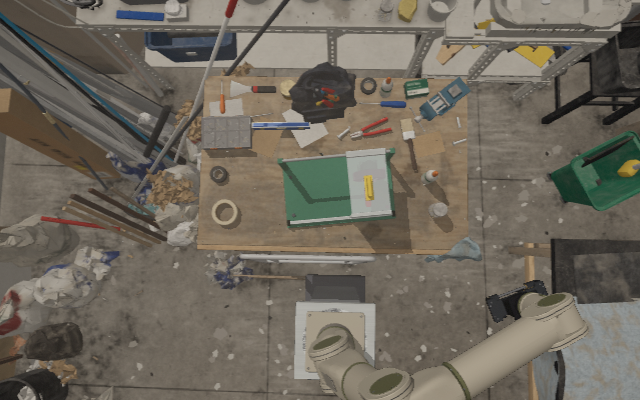

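The top view shows the stand at about (340,187), the yellow rib at (369,187), the glue bottle at (432,176), the jar at (438,209) and the tape at (224,212). Next I measure the rib and the stand's yaw.

```bash
cat > h.py <<'E'
from bench import r
import cv2, numpy as np
from scipy.spatial.transform import Rotation as R
def cast(c,u,v,z):
    f=200/np.tan(np.radians(c['vfov']/2)); a=c['attitude']
    M=R.from_quat(a).as_matrix() if np.ndim(a)==1 else np.array(a)
    d=M@np.array([(u-c['cx'])/f,(v-c['cy'])/f,1]); e=np.array(c['eye'])
    return e+d*(z-e[2])/d[2]
def blob(c,lo,hi,box):
    h=cv2.cvtColor(c['image'],cv2.COLOR_RGB2HSV); m=cv2.inRange(h,lo,hi)
    k=np.zeros_like(m); x0,y0,x1,y1=box; k[y0:y1,x0:x1]=m[y0:y1,x0:x1]
    n,l,st,ce=cv2.connectedComponentsWithStats(k)
    i=1+np.argmax(st[1:,4]); return (l==i).astype(np.uint8),st[i],ce[i]
E
python3 - <<'E'
from h import *
c=r.camera('top')
m,st,ce=blob(c,(20,120,120),(35,255,255),(340,150,400,220)); print('rib',st,ce,cast(c,*ce,0.235))
rr=cv2.minAreaRect(np.argwhere(m)[:,::-1].astype(np.float32)); print(rr)
for p in cv2.boxPoints(rr): print(cast(c,*p,0.235))
m,st,ce=blob(c,(60,80,30),(90,255,255),(270,140,400,235)); print('green',st,ce)
hull=cv2.convexHull(np.argwhere(m)[:,::-1].astype(np.int32)); ap=cv2.approxPolyDP(hull,4,True)[:,0]
for p in ap: print(p,cast(c,*p,0.014))
s=r.camera('scene')
m,st,ce=blob(s,(20,120,120),(35,255,255),(262,140,310,185)); print('rib scene',st,ce,cast(s,*ce,0.225))
cv2.imwrite('pics/top_crop.png',cv2.resize(c['image'][130:240,260:460,::-1],None,fx=4,fy=4,interpolation=cv2.INTER_CUBIC))
E
```

```text
rib [364 175  10  25 183] [368.55737705 187.51912568] [ 0.59121215 -0.11027404  0.235     ]
((368.480224609375, 187.30198669433594), (24.179405212402344, 7.4627790451049805), 84.2894058227539)
[ 0.63296214 -0.09219076  0.235     ]
[ 0.63607156 -0.11828557  0.235     ]
[ 0.55119989 -0.12770453  0.235     ]
[ 0.54808644 -0.10174161  0.235     ]
green [303 165  24  19 124] [316.03225806 176.39516129]
[326 180] [0.64126938 0.04507372 0.014     ]
[308 182] [0.63173467 0.11818756 0.014     ]
[303 176] [0.65596206 0.13919388 0.014     ]
[318 165] [0.70229825 0.07902124 0.014     ]
rib scene [272 152  22  22 232] [282.45689655 162.84482759] [ 0.60214391 -0.10610016  0.225     ]
```

View pics/top_crop.png

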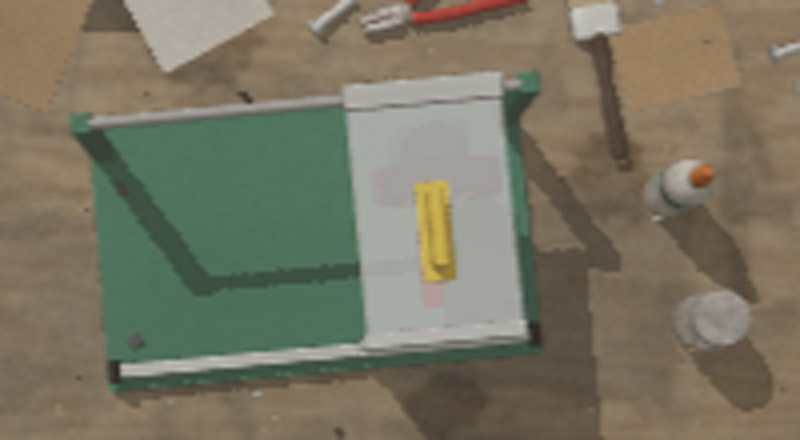

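The crop shows the rib at about (435,230), the plate's front corners at (117,388) and (540,346), and the back rail posts at (73,118) and (538,75).

Run:
```python
from h import *
c=r.camera('top'); s=r.camera('scene')
g=lambda x,y,z:cast(c,260+x/4,130+y/4,z)
a=g(117,388,.014);b=g(540,346,.014);p=g(73,118,.2);q=g(538,75,.2)
print(a,b,np.linalg.norm(a-b),p,q,np.linalg.norm(p-q))
for A,B in((a,b),(p,q)):
    d=A-B; print('yaw',np.degrees(np.arctan2(-d[0],d[1])))
# rib by two rays
def ray(c,uv):
    p=cast(c,*uv,0.);e=np.array(c['eye']);return e,(p-e)/np.linalg.norm(p-e)
e1,d1=ray(c,(368.56,187.5));e2,d2=ray(s,(282.46,162.84))
t=np.linalg.lstsq(np.c_[d1,-d2],e2-e1,rcond=None)[0];print('rib',e1+t[0]*d1,e2+t[1]*d2)
yaw=np.arctan2(-(p-q)[0],(p-q)[1])
for y in(yaw,):
    X=np.array([np.cos(y),np.sin(y)]);Y=np.array([-np.sin(y),np.cos(y)])
    for P,yy in((a,.34),(b,-.1)): print('origin',P[:2]-X*-.175-Y*yy)
st=r.read_state();print(R.from_quat(st['eef_rot']).as_matrix().round(3))
```

```text
[0.44757935 0.18951452 0.014     ] [ 0.4985314  -0.23573566  0.014     ] 0.42829175298322736 [0.69111493 0.21611397 0.2       ] [ 0.73777524 -0.20522405  0.2       ] 0.4239138008465332
yaw 6.832417499454402
yaw 6.319367449462977
rib [ 0.59351845 -0.11205164  0.2130663 ] [ 0.59557794 -0.11425565  0.21345427]
origin [ 0.65893991 -0.12915728]
origin [ 0.66146104 -0.11708098]
[[ 0.932  0.363 -0.   ]
 [ 0.363 -0.932  0.   ]
 [-0.    -0.    -1.   ]]
```

```bash
python3 -m crank '[[[0,0,-40,0,1],[0,0,-80,0,1],[40,-20,-110,5,1],[80,-45,-110,10,1],[120,-70,-110,14.7,1],[160,-95,-110,14.7,1],[205,-120,-110,14.7,1],[245,-145,-110,14.7,1],[285,-170,-110,14.7,1],[325,-195,-110,14.7,1],[370,-220,-110,14.7,1],[410,-245,-110,14.7,1],[450,-268,-110,14.7,1],[480,-285,-110,14.7,1],[500,-297,-110,14.7,1],[512,-304,-110,14.7,1],[512,-304,-110,14.7,1]]]'
python3 - <<'E'
from h import *
st=r.read_state();M=R.from_quat(st['eef_rot']).as_matrix();print(st['ee_pos'],M.round(3).tolist(),st['ft_force'],st['joint_positions'])
print('to rib in tool axes mm',1000*M.T@(np.array([.594,-.113,.210])-st['ee_pos']))
c=r.camera('top');s=r.camera('scene')
A=cv2.resize(c['image'][130:240,290:430,::-1],None,fx=4,fy=4);B=cv2.resize(s['image'][60:240,210:350,::-1],None,fx=3,fy=3)
cv2.imwrite('pics/a1.png',A);cv2.imwrite('pics/b1.png',B)
E
```

```text
time: 2.0
ee_pos: [0.5942, -0.1115, 0.3322]
eef_rot: [0.998, 0.059, -0.0, -0.0]
ft_force: [-1.2, -0.8, 0.1]
width: 0.087
grip_force: 0.0
[ 0.59417374 -0.11145817  0.33217822] [[0.993, 0.118, -0.0], [0.118, -0.993, 0.001], [-0.0, -0.001, -1.0]] [-1.17953046 -0.83605533  0.1370454 ] [ 0.4525776   0.28810446 -0.44229067  1.31197215  0.12110652  1.56837996
 -1.42693489]
to rib in tool axes mm [ -0.31610833   1.61600694 122.17697393]
```

View pics/b1.png

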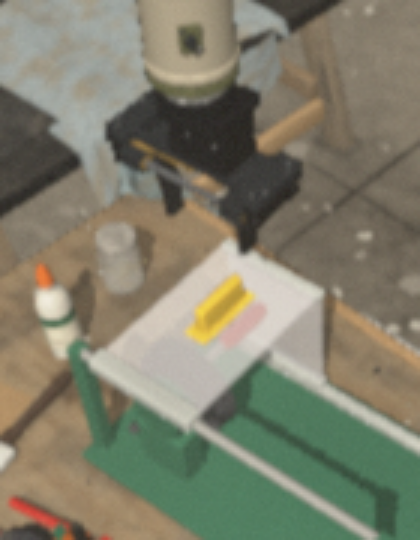

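The fingers are above the rib, which is at (222,308) in the crop, and they straddle it. I'll descend and grip.

```bash
python3 -m crank '[[[0,1,40,0,1],[0,2,80,0,1],[0,2,105,0,1],[0,2,120,0,1],[0,2,122,0,1],[0,2,122,0,-1],[0,2,122,0,-1],[0,2,122,0,-1],[0,2,122,0,-1],[0,2,122,0,-1],[0,2,122,0,-1]]]' 25
```

```text
time: 3.2
ee_pos: [0.594, -0.1151, 0.2107]
eef_rot: [0.998, 0.058, 0.0, 0.0]
ft_force: [-0.0, 1.2, -0.4]
width: 0.0471
grip_force: 0.0
```

```bash
python3 -m crank '[[[0,0,0,0,-1],[0,0,0,0,-1],[0,0,0,0,-1],[0,0,0,0,-1],[0,0,0,0,-1],[0,0,0,0,-1],[0,0,0,0,-1],[0,0,0,0,-1]]]'
```

```text
time: 4.0
ee_pos: [0.5939, -0.1149, 0.2105]
eef_rot: [0.998, 0.058, -0.0, -0.0]
ft_force: [-1.5, 2.1, 0.2]
width: 0.0138
grip_force: 25.0
```

```bash
python3 -m crank '[[[0,-10,0,0,-1],[0,-30,0,0,-1],[0,-55,0,0,-1],[0,-80,0,0,-1],[0,-105,0,0,-1],[0,-130,0,0,-1],[0,-155,0,0,-1],[0,-180,0,0,-1],[0,-200,0,0,-1],[0,-212,0,0,-1],[0,-218,0,0,-1],[0,-222,0,0,-1],[0,-222,0,0,-1]]]'; python3 -m crank '[[[0,-3,0,0,-1],[0,-6,0,0,-1],[0,-9,0,0,-1],[0,-9,0,0,-1]]]'
```

```text
time: 5.3
ee_pos: [0.5695, 0.1064, 0.2105]
eef_rot: [0.998, 0.058, 0.002, -0.0]
ft_force: [8.6, 2.8, -5.4]
width: 0.0137
grip_force: 25.0
time: 5.7
ee_pos: [0.5687, 0.1136, 0.2105]
eef_rot: [0.998, 0.057, 0.002, 0.001]
ft_force: [8.3, -2.5, -4.6]
width: 0.0138
grip_force: 25.0
```

```bash
python3 -m crank '[[[0,-3,0,0,-1],[0,-6,0,0,-1],[0,-6,0,0,-1]]]'; python3 -m crank '[[[0,-3,0,0,-1],[0,-6,0,0,-1],[0,-6,0,0,-1]]]'
```

```text
time: 6.0
ee_pos: [0.5687, 0.1137, 0.2105]
eef_rot: [0.999, 0.054, 0.001, 0.004]
ft_force: [7.7, -19.5, -0.3]
width: 0.014
grip_force: 25.1
time: 6.3
ee_pos: [0.5687, 0.1138, 0.2104]
eef_rot: [0.999, 0.052, 0.001, 0.008]
ft_force: [7.7, -35.4, 2.7]
width: 0.0138
grip_force: 25.0
```

```bash
python3 -m crank '[[[0,6,0,0,-1],[0,11,0,0,-1],[0,11,0,0,1],[0,11,0,0,1],[0,11,0,0,1],[0,11,0,0,1],[0,11,-20,0,1],[0,11,-60,0,1],[0,11,-100,0,1],[0,11,-110,0,1],[0,11,-110,0,1]]]'
python3 - <<'E'
from h import *
c=r.camera('top');s=r.camera('scene')
A=cv2.resize(c['image'][130:240,270:430,::-1],None,fx=5,fy=5,interpolation=cv2.INTER_CUBIC)
B=cv2.resize(s['image'][130:280,210:390,::-1],None,fx=3,fy=3,interpolation=cv2.INTER_CUBIC)
B=cv2.copyMakeBorder(B,0,0,0,800-B.shape[1],cv2.BORDER_CONSTANT)
cv2.imwrite('pics/a2.png',A[:550]);cv2.imwrite('pics/b2.png',B)
def red(c,box):
    h=cv2.cvtColor(c['image'],cv2.COLOR_RGB2HSV); m=cv2.inRange(h,(0,110,60),(10,255,255))|cv2.inRange(h,(170,110,60),(179,255,255))
    k=np.zeros_like(m);x0,y0,x1,y1=box;k[y0:y1,x0:x1]=m[y0:y1,x0:x1]
    p=np.argwhere(k)[:,::-1].astype(np.float32);return p
for n,cc,b in(('top',c,(330,150,400,230)),('scene',s,(240,145,330,240))):
    p=red(cc,b);print(n,len(p),p.mean(0) if len(p) else 0,cv2.minAreaRect(p) if len(p)>4 else '')
    if len(p)>4:
        for q in cv2.boxPoints(cv2.minAreaRect(p)): print(cast(cc,*q,.16).round(4))
E
```

```text
time: 7.4
ee_pos: [0.5678, 0.116, 0.3222]
eef_rot: [0.998, 0.058, 0.002, -0.0]
ft_force: [0.6, -0.0, 0.1]
width: 0.078
grip_force: 0.0
top 115 [367.11304 196.34782] ((367.0, 196.5), (19.0, 6.0), 90.0)
[ 0.6005 -0.0995  0.16  ]
[ 0.6009 -0.1216  0.16  ]
[ 0.5305 -0.1225  0.16  ]
[ 0.5301 -0.1004  0.16  ]
scene 134 [288.9179  170.82089] ((268.757080078125, 198.76834106445312), (9.266435623168945, 95.44103240966797), 35.24757385253906)
[ 0.8629 -0.0389  0.16  ]
[ 0.5219 -0.1455  0.16  ]
[ 0.5217 -0.1077  0.16  ]
[ 0.8594 -0.0076  0.16  ]
```

View pics/a2.png

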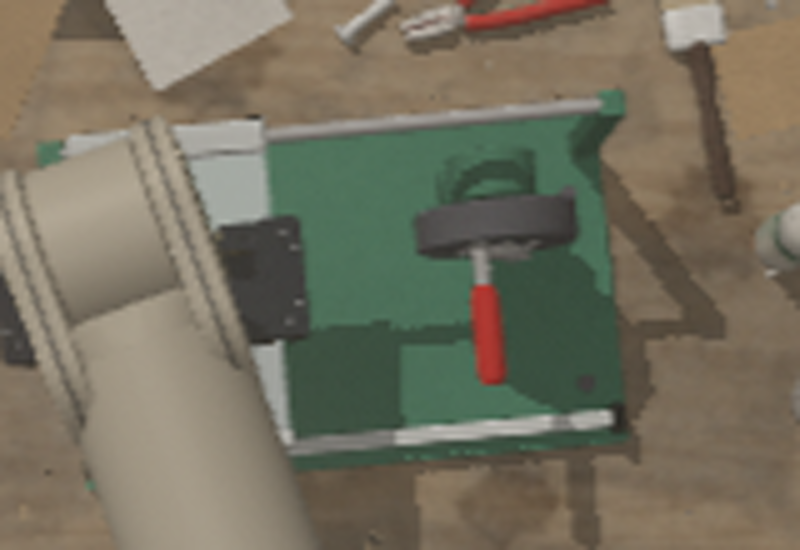

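View pics/b2.png

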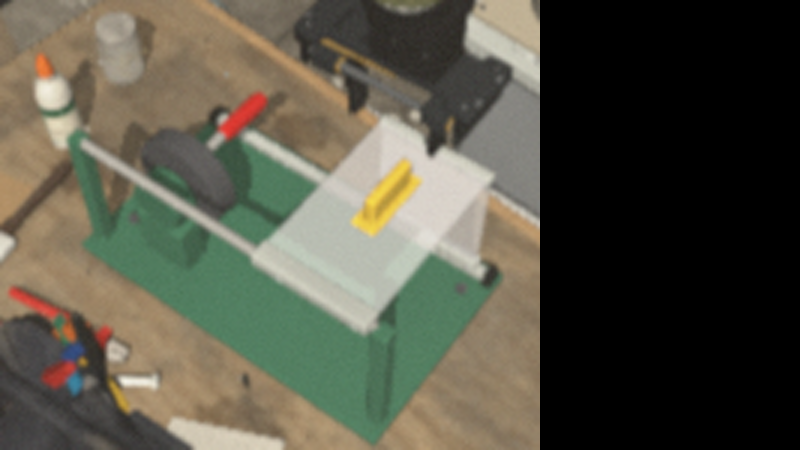

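The guard is fully open in both views. The red handle is at (488,335) in the top crop and (244,116) in the scene crop.

Run:
```python
from h import *
c=r.camera('top');s=r.camera('scene')
def seg(cc,b):
    h=cv2.cvtColor(cc['image'],cv2.COLOR_RGB2HSV); m=cv2.inRange(h,(0,110,60),(10,255,255))|cv2.inRange(h,(170,110,60),(179,255,255))
    k=np.zeros_like(m);x0,y0,x1,y1=b;k[y0:y1,x0:x1]=m[y0:y1,x0:x1]
    n,l,st,ce=cv2.connectedComponentsWithStats(k);i=1+np.argmax(st[1:,4]);return ce[i],st[i]
a,sa=seg(c,(330,150,400,230));b,sb=seg(s,(275,150,310,185));print(a,sa,b,sb)
def ray(c,uv):
    p=cast(c,*uv,0.);e=np.array(c['eye']);return e,(p-e)/np.linalg.norm(p-e)
e1,d1=ray(c,a);e2,d2=ray(s,b)
t=np.linalg.lstsq(np.c_[d1,-d2],e2-e1,rcond=None)[0];H=(e1+t[0]*d1+e2+t[1]*d2)/2;print('handle',H,e1+t[0]*d1-e2-t[1]*d2)
y=.112;X=np.array([np.cos(y),np.sin(y)]);Y=np.array([-np.sin(y),np.cos(y)])
P=np.array([.5687,.1138])-.24*Y
print('y off axle',(H[:2]-P)@Y,'x off rib',(H[:2]-P)@X, 'z',H[2]-.118)
ax=P+X*((H[:2]-P)@X); print('axle',ax)
st=r.read_state();M=R.from_quat(st['eef_rot']).as_matrix();print(np.degrees(np.arctan2(M[1,0],M[0,0])))
yy=(H[:2]-P)@Y; z=.118+np.sqrt(max(0,.045**2-yy**2));G=np.array([*(ax+Y*yy),z]);print('grip',G,'q',np.arcsin(-yy/.045))
print('tool shift to grip, TCP 16mm below axis',1000*M.T@(G-[0,0,.016]-st['ee_pos']))
```

```text
[367.09482759 196.4137931 ] [364 187   7  20 116] [291.05511811 167.54330709] [283 160  17  17 127]
handle [ 0.56459458 -0.11013314  0.16702962] [ 0.00118129 -0.00130566  0.00019585]
y off axle 0.017928744020385384 x off rib -0.02910780466428163 z 0.04902962471827216
axle [ 0.56659841 -0.12794956]
6.605180469835279
grip [ 0.56459458 -0.11013314  0.15927421] q -0.4097897928080829
tool shift to grip, TCP 16mm below axis [-27.48292641 223.48433249 175.62289136]
```

```bash
python3 -m crank '[[[-5,35,0,0,1],[-10,80,0,0,1],[-20,125,0,0,1],[-27,170,0,0,1],[-27,205,0,0,1],[-27,223,0,0,1],[-27,223,40,0,1],[-27,223,80,0,1],[-27,223,120,0,1],[-27,223,150,0,1],[-27,223,170,0,1],[-27,223,176,0,1],[-27,223,176,0,-1],[-27,223,176,0,-1],[-27,223,176,0,-1],[-27,223,176,0,-1],[-27,223,176,0,-1],[-27,223,176,0,-1]]]' 15;  python3 -m crank '[[[0,0,0,0,-1],[0,0,0,0,-1],[0,0,0,0,-1],[0,0,0,0,-1],[0,0,0,0,-1],[0,0,0,0,-1]]]'
```

```text
time: 9.4
ee_pos: [0.5662, -0.1093, 0.1449]
eef_rot: [0.998, 0.058, 0.0, 0.0]
ft_force: [0.1, -0.3, 0.1]
width: 0.0471
grip_force: 0.0
time: 10.0
ee_pos: [0.566, -0.1095, 0.1445]
eef_rot: [0.998, 0.057, 0.0, 0.0]
ft_force: [0.5, -1.7, -2.2]
width: 0.0211
grip_force: 15.0
```

```bash
python3 -m crank '[[[0,0,0,0,-1],[0,0,0,0,-1],[0,0,0,0,-1]]]' 40
python3 - <<'E'
import numpy as np
q=np.radians(-24-5*np.arange(0,67));y=np.round(2*45*np.sin(q))/2;z=np.round(-2*45*np.cos(q))/2
for k in range(0,66,3): print('%d:'%(-24-5*k),'[[['+'],['.join('0,%g,%g,0,-1'%(y[k+j]-y[k],z[k+j]-z[k]) for j in(1,2,3))+']]]')
E
```

```text
time: 10.3
ee_pos: [0.566, -0.1095, 0.1445]
eef_rot: [0.998, 0.057, 0.0, 0.0]
ft_force: [2.0, -2.6, -2.1]
width: 0.021
grip_force: 40.0
-24: [[[0,-3.5,1.5,0,-1],[0,-6.5,3.5,0,-1],[0,-10,6,0,-1]]]
-39: [[[0,-3,2.5,0,-1],[0,-5.5,5.5,0,-1],[0,-8,8.5,0,-1]]]
-54: [[[0,-2,3.5,0,-1],[0,-4,7,0,-1],[0,-5.5,10.5,0,-1]]]
-69: [[[0,-1.5,3.5,0,-1],[0,-2,7.5,0,-1],[0,-3,11.5,0,-1]]]
-84: [[[0,0,3.5,0,-1],[0,0,7.5,0,-1],[0,0.5,11.5,0,-1]]]
-99: [[[0,1,4,0,-1],[0,2,7.5,0,-1],[0,3.5,11.5,0,-1]]]
-114: [[[0,1.5,3.5,0,-1],[0,3.5,6.5,0,-1],[0,6,10,0,-1]]]
-129: [[[0,2.5,3,0,-1],[0,5.5,5.5,0,-1],[0,8.5,8,0,-1]]]
-144: [[[0,3.5,2,0,-1],[0,7,4,0,-1],[0,10.5,5.5,0,-1]]]
-159: [[[0,3.5,1.5,0,-1],[0,7.5,2,0,-1],[0,11.5,3,0,-1]]]
-174: [[[0,3.5,0,0,-1],[0,7.5,0,0,-1],[0,11.5,-0.5,0,-1]]]
-189: [[[0,4,-1,0,-1],[0,7.5,-2,0,-1],[0,11.5,-3.5,0,-1]]]
-204: [[[0,3.5,-1.5,0,-1],[0,6.5,-3.5,0,-1],[0,10,-6,0,-1]]]
-219: [[[0,3,-2.5,0,-1],[0,5.5,-5.5,0,-1],[0,8,-8.5,0,-1]]]
-234: [[[0,2,-3.5,0,-1],[0,4,-7,0,-1],[0,5.5,-10.5,0,-1]]]
-249: [[[0,1.5,-3.5,0,-1],[0,2,-7.5,0,-1],[0,3,-11.5,0,-1]]]
-264: [[[0,0,-3.5,0,-1],[0,0,-7.5,0,-1],[0,-0.5,-11.5,0,-1]]]
-279: [[[0,-1,-4,0,-1],[0,-2,-7.5,0,-1],[0,-3.5,-11.5,0,-1]]]
-294: [[[0,-1.5,-3.5,0,-1],[0,-3.5,-6.5,0,-1],[0,-6,-10,0,-1]]]
-309: [[[0,-2.5,-3,0,-1],[0,-5.5,-5.5,0,-1],[0,-8.5,-8,0,-1]]]
-324: [[[0,-3.5,-2,0,-1],[0,-7,-4,0,-1],[0,-10.5,-5.5,0,-1]]]
-339: [[[0,-3.5,-1.5,0,-1],[0,-7.5,-2,0,-1],[0,-11.5,-3,0,-1]]]
```

```bash
(python3 -m crank '[[[0,-3.5,1.5,0,-1],[0,-6.5,3.5,0,-1],[0,-10,6,0,-1]]]'
python3 -m crank '[[[0,-3,2.5,0,-1],[0,-5.5,5.5,0,-1],[0,-8,8.5,0,-1]]]'
python3 -m crank '[[[0,-2,3.5,0,-1],[0,-4,7,0,-1],[0,-5.5,10.5,0,-1]]]'
python3 -m crank '[[[0,-1.5,3.5,0,-1],[0,-2,7.5,0,-1],[0,-3,11.5,0,-1]]]') | tee -a log.txt | grep -E 'time|pos|ft|grip|width'
```

```text
time: 10.6
ee_pos: [0.565, -0.0998, 0.1385]
ft_force: [1.1, -6.3, -1.7]
width: 0.0207
grip_force: 40.0
time: 10.9
ee_pos: [0.5641, -0.0919, 0.1303]
ft_force: [0.8, -6.6, 1.6]
width: 0.0208
grip_force: 40.0
time: 11.2
ee_pos: [0.5635, -0.0863, 0.1199]
ft_force: [-0.4, -5.5, 3.7]
width: 0.0206
grip_force: 40.0
time: 11.5
ee_pos: [0.5632, -0.0834, 0.1087]
ft_force: [-1.3, -5.8, 6.6]
width: 0.0205
grip_force: 40.0
```

```bash
(python3 -m crank '[[[0,0,3.5,0,-1],[0,0,7.5,0,-1],[0,0.5,11.5,0,-1]]]'
python3 -m crank '[[[0,1,4,0,-1],[0,2,7.5,0,-1],[0,3.5,11.5,0,-1]]]'
python3 -m crank '[[[0,1.5,3.5,0,-1],[0,3.5,6.5,0,-1],[0,6,10,0,-1]]]'
python3 -m crank '[[[0,2.5,3,0,-1],[0,5.5,5.5,0,-1],[0,8.5,8,0,-1]]]'
python3 -m crank '[[[0,3.5,2,0,-1],[0,7,4,0,-1],[0,10.5,5.5,0,-1]]]'
python3 -m crank '[[[0,3.5,1.5,0,-1],[0,7.5,2,0,-1],[0,11.5,3,0,-1]]]'
python3 -m crank '[[[0,3.5,0,0,-1],[0,7.5,0,0,-1],[0,11.5,-0.5,0,-1]]]') | tee -a log.txt | grep -E 'time|pos|ft|width'
```

```text
time: 11.8
ee_pos: [0.5632, -0.0835, 0.0973]
ft_force: [-2.9, -3.8, 8.3]
width: 0.0207
time: 12.1
ee_pos: [0.5636, -0.0865, 0.086]
ft_force: [-4.6, -1.8, 10.6]
width: 0.0207
time: 12.4
ee_pos: [0.5642, -0.092, 0.0761]
ft_force: [-5.7, -1.5, 13.3]
width: 0.0207
time: 12.7
ee_pos: [0.5651, -0.0997, 0.0681]
ft_force: [-6.7, 1.5, 13.6]
width: 0.0206
time: 13.0
ee_pos: [0.5661, -0.109, 0.0624]
ft_force: [-6.2, 5.8, 11.7]
width: 0.0208
time: 13.3
ee_pos: [0.5672, -0.1192, 0.059]
ft_force: [-6.7, 7.1, 11.9]
width: 0.0208
time: 13.6
ee_pos: [0.5683, -0.1297, 0.0585]
ft_force: [-2.5, 8.9, -1.9]
width: 0.0208
```

```bash
(python3 -m crank '[[[0,4,-1,0,-1],[0,7.5,-2,0,-1],[0,11.5,-3.5,0,-1]]]'
python3 -m crank '[[[0,3.5,-1.5,0,-1],[0,6.5,-3.5,0,-1],[0,10,-6,0,-1]]]'
python3 -m crank '[[[0,3,-2.5,0,-1],[0,5.5,-5.5,0,-1],[0,8,-8.5,0,-1]]]'
python3 -m crank '[[[0,2,-3.5,0,-1],[0,4,-7,0,-1],[0,5.5,-10.5,0,-1]]]'
python3 -m crank '[[[0,1.5,-3.5,0,-1],[0,2,-7.5,0,-1],[0,3,-11.5,0,-1]]]'
python3 -m crank '[[[0,0,-3.5,0,-1],[0,0,-7.5,0,-1],[0,-0.5,-11.5,0,-1]]]'
python3 -m crank '[[[0,-1,-4,0,-1],[0,-2,-7.5,0,-1],[0,-3.5,-11.5,0,-1]]]'
python3 -m crank '[[[0,-1.5,-3.5,0,-1],[0,-3.5,-6.5,0,-1],[0,-6,-10,0,-1]]]'
python3 -m crank '[[[0,-2.5,-3,0,-1],[0,-5.5,-5.5,0,-1],[0,-8.5,-8,0,-1]]]'
python3 -m crank '[[[0,-3.5,-2,0,-1],[0,-7,-4,0,-1],[0,-10.5,-5.5,0,-1]]]'
python3 -m crank '[[[0,-3.5,-1.5,0,-1],[0,-7.5,-2,0,-1],[0,-11.5,-3,0,-1]]]') | tee -a log.txt | grep -E 'time|pos|ft|width'
cat > fit.py <<'E'
import re,numpy as np,sys
from scipy.optimize import least_squares
t=open('log.txt').read()
g=lambda k:np.array([eval(x) for x in re.findall(k+r': (\[.*?\])',t)])
P=g('ee_pos');F=g('ft_force')
d=np.linalg.svd((P-P.mean(0))[:,:2])[2][0]; d=d*np.sign(d[1]);print('Y dir',d,np.degrees(np.arctan2(-d[0],d[1])))
y=P[:,:2]@d;z=P[:,2]
A=np.c_[2*y,2*z,np.ones(len(y))];s=np.linalg.lstsq(A,y*y+z*z,rcond=None)[0];yc,zc=s[:2]
print('centre',yc,zc,'R',np.sqrt(s[2]+yc**2+zc**2))
q=np.unwrap(np.arctan2(-(y-yc),z-zc)); 
# tangent for increasing q: y=-cos q, z=-sin q ; force of robot on wheel = -ft
T=-((F[:,:2]@d)*-np.cos(q)+F[:,2]*-np.sin(q)); Rr=-((F[:,:2]@d)*-np.sin(q)+F[:,2]*np.cos(q))
dirn=np.sign(np.gradient(q))
for i in range(len(q)):print('%.1f T %.1f R %.1f'%(np.degrees(q[i]),T[i],Rr[i]))
# T = f*dir + bias(fy,fz) + Asin(q+b): plug at angle q+b -> torque needed for up
for nm,B in(('friction fixed',np.c_[np.sin(q),np.cos(q)]),('friction free',np.c_[np.sin(q),np.cos(q),dirn])):
    r=T-(5.2*dirn if B.shape[1]==2 else 0)
    c,res=np.linalg.lstsq(B,r,rcond=None)[:2];e=r-B@c
    print(nm,c,'amp',np.hypot(c[0],c[1]),'phase',np.degrees(np.arctan2(c[1],c[0])),'rms',e.std())
E
python3 fit.py
```

```text
time: 13.9
ee_pos: [0.5695, -0.1415, 0.0608]
ft_force: [2.5, 5.7, -11.6]
width: 0.0211
time: 14.2
ee_pos: [0.5708, -0.1531, 0.0666]
ft_force: [4.0, 2.0, -13.1]
width: 0.021
time: 14.5
ee_pos: [0.572, -0.1639, 0.0769]
ft_force: [0.8, -1.1, -8.1]
width: 0.0209
time: 14.8
ee_pos: [0.5727, -0.1699, 0.0881]
ft_force: [-0.6, -1.5, -5.3]
width: 0.0211
time: 15.1
ee_pos: [0.573, -0.1725, 0.0995]
ft_force: [-3.4, -0.2, -4.4]
width: 0.0208
time: 15.4
ee_pos: [0.573, -0.172, 0.1109]
ft_force: [-4.3, -2.3, -2.1]
width: 0.0207
time: 15.7
ee_pos: [0.5726, -0.1685, 0.1225]
ft_force: [-4.5, -1.7, -1.0]
width: 0.0206
time: 16.0
ee_pos: [0.5719, -0.1621, 0.1325]
ft_force: [-5.0, 0.1, -0.2]
width: 0.0206
time: 16.3
ee_pos: [0.5709, -0.1533, 0.1405]
ft_force: [-5.4, -0.2, -1.8]
width: 0.0207
time: 16.6
ee_pos: [0.5698, -0.1427, 0.146]
ft_force: [-4.5, -0.2, -3.1]
width: 0.0206
time: 16.9
ee_pos: [0.5685, -0.1317, 0.1485]
ft_force: [-2.4, -1.4, -7.6]
width: 0.0203
Y dir [-0.10910611  0.99403011] 6.263789165916622
centre -0.18902213837952558 0.10346004286514154 R 0.04506275129609673
-38.8 T -3.9 R 5.3
-53.4 T -5.2 R 4.4
-68.5 T -5.4 R 3.7
-83.3 T -7.2 R 4.8
-97.9 T -7.7 R 4.6
-112.8 T -9.3 R 5.3
-127.2 T -10.1 R 8.7
-141.4 T -10.2 R 9.2
-155.3 T -10.7 R 7.9
-169.0 T -9.9 R 10.2
-182.4 T -9.2 R -1.5
-197.9 T -8.7 R -9.4
-214.6 T -8.7 R -9.9
-233.8 T -5.8 R -5.7
-250.1 T -4.5 R -3.1
-265.0 T -4.4 R -0.2
-279.5 T -2.4 R -1.4
-294.9 T -1.4 R -0.7
-310.1 T 0.3 R 0.6
-325.3 T -0.7 R 1.7
-340.6 T -0.8 R 3.0
-355.0 T -1.8 R 7.5
friction fixed [2.2882047  4.31955151] amp 4.888190460744325 phase 62.08839900991903 rms 0.5066331755765179
friction free [2.29180083 4.27254108 5.47549996] amp 4.848397500825408 phase 61.79078914649115 rms 0.5056328944309774
```

The fit puts the heavy side straight down at q ≈ -62° (mod 360). I'll carry on past -422° and come back to check it in both directions.

Run:
```python
import numpy as np
f=lambda s:(np.round(90*np.sin(np.radians(s)))/2,np.round(-90*np.cos(np.radians(s)))/2)
for a,b in [(-354-15*i,-1) for i in range(6)]+[(-444+15*i,1) for i in range(4)]+[(-384-15*i,-1) for i in range(2)]:
    y0,z0=f(a);print(a,'[[['+'],['.join('0,%g,%g,0,-1'%(f(a+5*b*j)[0]-y0,f(a+5*b*j)[1]-z0) for j in(1,2,3))+']]]')
```

```text
-354 [[[0,-3.5,0,0,-1],[0,-7.5,0,0,-1],[0,-11.5,0.5,0,-1]]]
-369 [[[0,-4,1,0,-1],[0,-7.5,2,0,-1],[0,-11.5,3.5,0,-1]]]
-384 [[[0,-3.5,1.5,0,-1],[0,-6.5,3.5,0,-1],[0,-10,6,0,-1]]]
-399 [[[0,-3,2.5,0,-1],[0,-5.5,5.5,0,-1],[0,-8,8.5,0,-1]]]
-414 [[[0,-2,3.5,0,-1],[0,-4,7,0,-1],[0,-5.5,10.5,0,-1]]]
-429 [[[0,-1.5,3.5,0,-1],[0,-2,7.5,0,-1],[0,-3,11.5,0,-1]]]
-444 [[[0,1,-4,0,-1],[0,1.5,-8,0,-1],[0,3,-11.5,0,-1]]]
-429 [[[0,1.5,-3.5,0,-1],[0,3.5,-7,0,-1],[0,5.5,-10.5,0,-1]]]
-414 [[[0,2.5,-3,0,-1],[0,5,-6,0,-1],[0,8,-8.5,0,-1]]]
-399 [[[0,3.5,-2.5,0,-1],[0,6.5,-4.5,0,-1],[0,10,-6,0,-1]]]
-384 [[[0,-3.5,1.5,0,-1],[0,-6.5,3.5,0,-1],[0,-10,6,0,-1]]]
-399 [[[0,-3,2.5,0,-1],[0,-5.5,5.5,0,-1],[0,-8,8.5,0,-1]]]
```

```bash
(python3 -m crank '[[[0,-3.5,0,0,-1],[0,-7.5,0,0,-1],[0,-11.5,0.5,0,-1]]]'
python3 -m crank '[[[0,-4,1,0,-1],[0,-7.5,2,0,-1],[0,-11.5,3.5,0,-1]]]'
python3 -m crank '[[[0,-3.5,1.5,0,-1],[0,-6.5,3.5,0,-1],[0,-10,6,0,-1]]]'
python3 -m crank '[[[0,-3,2.5,0,-1],[0,-5.5,5.5,0,-1],[0,-8,8.5,0,-1]]]'
python3 -m crank '[[[0,-2,3.5,0,-1],[0,-4,7,0,-1],[0,-5.5,10.5,0,-1]]]'
python3 -m crank '[[[0,-1.5,3.5,0,-1],[0,-2,7.5,0,-1],[0,-3,11.5,0,-1]]]'
python3 -m crank '[[[0,1,-4,0,-1],[0,1.5,-8,0,-1],[0,3,-11.5,0,-1]]]'
python3 -m crank '[[[0,1.5,-3.5,0,-1],[0,3.5,-7,0,-1],[0,5.5,-10.5,0,-1]]]'
python3 -m crank '[[[0,2.5,-3,0,-1],[0,5,-6,0,-1],[0,8,-8.5,0,-1]]]'
python3 -m crank '[[[0,3.5,-2.5,0,-1],[0,6.5,-4.5,0,-1],[0,10,-6,0,-1]]]') >>log.txt; python3 fit.py | tail -14; tail -6 log.txt
```

```text
-340.6 T -0.8 R 3.0
-355.0 T -1.8 R 7.5
-369.1 T -2.4 R 4.1
-384.0 T -2.8 R 6.2
-398.1 T -2.7 R 4.6
-412.8 T -4.6 R 3.7
-427.8 T -6.3 R 2.1
-442.8 T -7.8 R 3.5
-428.6 T 6.0 R 5.8
-413.9 T 6.0 R 10.9
-399.5 T 8.0 R 13.8
-385.6 T 8.8 R 13.8
friction fixed [2.25234618 4.32534507] amp 4.876645701069117 phase 62.49255843718777 rms 0.617910261803101
friction free [2.22544236 4.30611343 5.56972675] amp 4.847185424429747 phase 62.669628269569465 rms 0.5216979353369503
time: 19.9
ee_pos: [0.5659, -0.1084, 0.1443]
eef_rot: [0.998, 0.058, -0.0, -0.001]
ft_force: [2.8, 2.3, -16.2]
width: 0.0205
grip_force: 40.0
```

Both directions agree on -422.5°. I'll go there, 39° more, and hold.

```bash
(python3 -m crank '[[[0,-3.5,1.5,0,-1],[0,-6.5,3.5,0,-1],[0,-10,6,0,-1]]]'
python3 -m crank '[[[0,-3,2.5,0,-1],[0,-5.5,5.5,0,-1],[0,-8,8.5,0,-1]]]'
python3 -m crank '[[[0,-2,3,0,-1],[0,-3.5,6,0,-1],[0,-3.5,6,0,-1],[0,-3.5,6,0,-1],[0,-3.5,6,0,-1],[0,-3.5,6,0,-1],[0,-3.5,6,0,-1],[0,-3.5,6,0,-1]]]') >>log.txt; python3 fit.py | tail -5;tail -6 log.txt
python3 - <<'E'
from h import *
c=r.camera('top');s=r.camera('scene')
A=cv2.resize(c['image'][130:240,270:430,::-1],None,fx=3,fy=3);B=cv2.resize(s['image'][110:280,210:330,::-1],None,fx=2,fy=2)
B=cv2.copyMakeBorder(B,0,0,0,A.shape[1]-B.shape[1],cv2.BORDER_CONSTANT);cv2.imwrite('pics/end.png',np.vstack([A,B])[:600])
print(r.read_state()['joint_vel'])
E
```

```text
-396.3 T -3.5 R 7.6
-410.9 T -4.8 R 4.4
-420.6 T -3.1 R 4.0
friction fixed [2.19783558 4.32883152] amp 4.85481859219903 phase 63.082170903156324 rms 0.6925128025452352
friction free [2.14348702 4.34110989 5.51979167] amp 4.841463797847443 phase 63.721464094244105 rms 0.6308098652004303
time: 21.3
ee_pos: [0.5639, -0.0889, 0.1255]
eef_rot: [0.998, 0.057, 0.001, 0.001]
ft_force: [-3.2, -5.4, 0.7]
width: 0.0207
grip_force: 40.0
[ 0.00180787 -0.00033747  0.00022652 -0.00113794  0.00027052  0.00020763
 -0.00063653]
```

View pics/end.png

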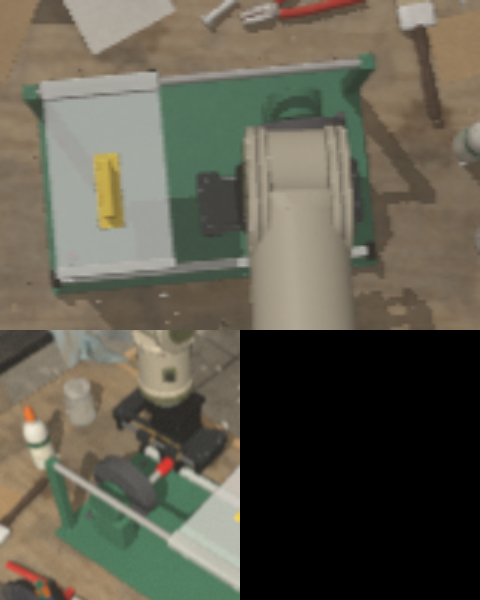

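The guard is still fully open (rib at (108,190)). The gripper holds the red handle (scene part, about (163,466)) with 40 N and the arm is at rest. The wheel is at -420.6°, about 2° from the target. I'm handing the job in.

```bash
python3 -c "
from bench import r
print(r.close_job())"
```

```text
the job is handed in; nothing more can be done
None
```

I handed the job in at about 21 s of the 72 s allowed: guard fully open, wheel turned right round once, handle held at 40 N, wheel still, and the felt heavy side about 2° from straight down; no verdict came back.

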